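# Swap the finished milk vial in the pass-through rack

## Task

Lay the fresh green-capped vial in the inlet channel of the rack lane that holds the blue-capped vial, and push it in until its tail is flush with the inlet face of the block, so that the blue-capped vial is driven out on the outlet side. Then take the blue-capped vial from the outlet channel and lay it down, without dropping it, in the blue ribbed tray. Leave the two white-capped vials in their bores and the two milk bottles where they stand.

Things in the scene. Friction and masses are not known exactly. Their poses are not given: they have to be found in the camera images.
- rack: fixed pass-through vial rack, 150 (x) x 330 (y) x 56 mm high; origin: centre of its underside. Three lanes run along its y axis at rack x = -46, 0, +46 mm, floor at z = 20 mm. In the middle (y -40 to +40 mm) an aluminium block with three through bores 30 mm wide and high, each with a 20 mm slot above that shows the vial. Open inlet channels at +y, outlet channels at -y.
- rack_inlet (a point): mouth of the middle bore at the inlet face of the block (rack y = 40 mm, z = 34 mm, a vial's axis height). Inlet channels reach from here to rack y = 165 mm; they are open above, with side curbs 5 mm high, 4 mm thick, 23.4 mm apart, between which a vial lies centred. A vial flush with this face has its centre at rack y = -5 mm.
- rack_outlet (a point): mouth of the middle bore at the outlet face (rack y = -40 mm, z = 34 mm). Outlet channels are like the inlet ones and reach to a 5 mm high stop at rack y = -160 mm. A vial flush at the inlet sticks out 10 mm here.
- fresh: a capped sample vial lying down, a plain cylinder 28 mm in diameter and 90 mm long with ivory body, white label band and a green screw cap (24 mm of its length, same diameter); 60 g. Origin: centre of the cylinder, on its axis. Its y axis runs along the vial, the cap at -y; starts in the cradle.
- finished: a capped sample vial lying down, a plain cylinder 28 mm in diameter and 90 mm long with ivory body, white label band and a blue screw cap (24 mm of its length, same diameter); 60 g. Origin: centre of the cylinder, on its axis. Its y axis runs along the vial, the cap at -y; starts in one of the three bores (any), flush with the inlet face, its cap sticking out 10 mm at the outlet side.
- neighbour1: a capped sample vial lying down, a plain cylinder 28 mm in diameter and 90 mm long with ivory body, white label band and a white screw cap (24 mm of its length, same diameter); 60 g. Origin: centre of the cylinder, on its axis. Its y axis runs along the vial, the cap at -y; in another bore, to be left alone.
- neighbour2: a capped sample vial lying down, a plain cylinder 28 mm in diameter and 90 mm long with ivory body, white label band and a white screw cap (24 mm of its length, same diameter); 60 g. Origin: centre of the cylinder, on its axis. Its y axis runs along the vial, the cap at -y; in the remaining bore, to be left alone.
- cradle: fixed grey cradle for one vial, 50 (x) x 100 (y) x 20 mm high, origin at the centre of its underside. Its flat floor is at z = 15 mm; four lugs 5 mm high (at y = +-28 to 44 mm) keep the vial from rolling, the middle 56 mm are free of lugs. The vial lies along its y axis.
- tray: fixed open blue cooling tray, 130 (x) x 140 (y) x 24 mm high, walls 4 mm, origin at the centre of its underside. Floor about 5 mm up, four ribs along its y axis (x = -39, -13, 13, 39 mm) up to z = 10 mm; between them a vial lies along y without rolling, its axis at about z = 19 mm.
- bottle1: standing ivory milk bottle with white cap, 58 mm in diameter, 114 mm high, origin at the centre of its underside, left (+y) and far; to be left alone.
- bottle2: the same kind of bottle, right (-y) and far; to be left alone.
Not all that is in view belongs to the job. Leave any orange or yellow look-alike of the finished alone. What is shaped like the fresh but purple is not meant.

How it is judged:
On the way:
1. the fresh vial lies in the bore with its tail flush with the inlet face (within 6 mm), and the finished vial lies out in the outlet channel, not held (y of fresh in the frame of rack between -0.011 and 0.001 m and x of fresh in the frame of rack between -0.055 and 0.055 m and z of fresh in the frame of rack between 0.028 and 0.04 m and y of finished in the frame of rack between -0.13 and -0.083 m and z of finished in the frame of rack between 0.028 and 0.042 m and x of finished in the frame of rack between -0.06 and 0.06 m and contact force between the fingers and finished below 0.1 N), for 0.2 s.
At the end, for the whole second after the job is handed in: Green-capped vial in the bore, tail flush with the inlet face within 6 mm; blue-capped vial lying flat (0.2 rad) and at rest in the tray, its centre within 55 mm across and 35 mm along of the tray centre; white-capped vials within 12 mm of their starts (y of fresh in the frame of rack between -0.011 and 0.001 m and x of fresh in the frame of rack between -0.055 and 0.055 m and z of fresh in the frame of rack between 0.028 and 0.04 m and x of finished in the frame of tray between -0.055 and 0.055 m and y of finished in the frame of tray between -0.035 and 0.035 m and z of finished in the frame of tray between 0.01 and 0.031 m and angle between finished's own y axis and vertical above 1.35 rad and linear speed of each of finished, fresh below 0.02 m/s and distance of each of neighbour1, neighbour2 from where it was at the start of the episode below 0.012 m); the robot touches nothing.
It fails at once if a white-capped vial is shifted by more than 12 mm (distance of any of neighbour1, neighbour2 from where it was at the start of the episode above 0.012 m).
It fails at once if a milk bottle is shifted by more than 30 mm or tipped (distance of any of bottle1, bottle2 from where it was at the start of the episode above 0.03 m or angle between any of bottle1, bottle2's own z axis and vertical above 0.4 rad).
It fails at once if the green- or blue-capped vial is dropped (falls freely faster than 0.8 m/s, about 30 mm) ((linear speed of fresh above 0.8 m/s and contact force between the fingers and fresh below 0.05 N) or (linear speed of finished above 0.8 m/s and contact force between the fingers and finished below 0.05 N)).
It also fails if it takes over 64 s, if anything falls off the work surface, if the arm or the gripper's body presses on something with over 40 N, if the wrist force passes 120 N, or if a joint passes its speed limit or range.

## Robot

A 7-joint arm with a two-finger parallel gripper is mounted at the origin on the work surface. World frame = base frame: x ahead of the robot, y to its left, z up, the work surface at z = 0. Lengths are in m, angles in rad, forces in N, time in s.
With the tool pointing down it reaches from about 0.425 to 0.875 m from the base axis. Payload 4.7 kg.
Tool frame: the origin (TCP) lies at the very end of the fingers, on their centre line; the grasp point (between the pads) lies 19 mm behind it (env.grip_depth is the distance from the TCP to the grasp point, in m); z points along the fingers, y is the line along which they close (so a half turn about z gives the same grasp; the last joint's range is limited). The gripper opens to 85 mm and grips with 20 to 120 N. Pads are 22 mm wide; open, the fingers measure 114 mm over their backs; the gripper's body (76 mm by 85 mm) begins 54 mm behind the grasp point. The pads swing forward as they close: fully open they stand 13 mm farther back than shut.
Start: joints at [-1.209, 0.321, -0.07, 1.45, 0.023, 1.371, -0.057], TCP at [0.222, 0.611, 0.231] pointing down, gripper open.
Joint ranges: [-2.86, 2.86], [-0.3, 2.09], [-1.38, 1.24], [0.06, 2.45], [-1.56, 4.7], [0.09, 2.05], [-2.69, 2.69]. Speed limits (rad/s): [2.57, 2.57, 3.14, 3.14, 3.14, 3.14, 3.14].

## Interface

Orientations are given as a unit quaternion [x, y, z, w].
In Python, from bench import monitor, get_image, camera_params, env, finder gives the robot as it stands.
- The arm moves only by the shell command python3 -m pendant 'ROWS'. ROWS is a JSON object of lists of equal length, an entry for each row: "delta_rot": the turn, a rotation vector about the tool's x, y, z in rad, a list of three; "offset": the shift along the tool's x, y, z in cm, a list of three; "claw": the finger opening in cm, from 0 to 8.54. A call has 1 to 12 rows; each row is the pose to reach, as a shift and turn from the pose commanded when the call began, along the tool's axes at that moment; what a row does not reach only later rows make up. A row lasts 1/8 s, in which the tool goes at most 62.5 mm and 10.7 degrees, less where a joint would pass 70% of its speed; a pose out of reach is approached as far as the arm can. A call with a gripper value outside its range is refused whole. The fingers move at their own pace and stop on an object; the grip force is fixed at half the most. Time passes only in rows, so rows that repeat a pose let the fingers close. It gives the time, the measured TCP pose, the force, the opening and the grip force at its end, in the units of the state.
- monitor.sense(): the state, without advancing time (a new reading comes with each control period).
- get_image(name): name is "side" or "top"; returns (picture, depth): 384x512x3 uint8, blue, green, red; 384x512 float32, m along the optical axis (not along the pixel's ray), 0 where there is no reading.
- camera_params(name): a dict with "K" (3x3 intrinsics, pixels), "world_to_cam" (4x4, takes a point from world to camera coordinates). Camera axes: x right, y up, looking along -z (the intrinsics and any distortion apply to the point x, -y, -z); pixel columns grow to the right and rows downward; lengths in m; the calibration is good to about 2 mm. A picture is of the moment at which its call begins. camera_params takes no time and is no camera call.
- env.sign_off(): hands the job in; it is judged then, once.
Trained networks look in the newest picture that a camera, given by its name, has taken for a name from the list of things; names that differ only in an ending like _2 or _b are one class to them, and where a whole thing is asked for, a point or a joint stands for the part that bears it (a point fixed in the world has none). Each returns a list of dicts, best first, with "p" (0 to 1); they miss things now and then, are a little off and sometimes report something else, mostly with a low value. They report only what shows in the picture. A call takes as long as a camera call. They do not tell look-alikes from the thing itself.
- finder.recognise(camera, target): "location" ([x, y, z] in m, in world coordinates, good to about 4 mm: the middle of the surface that is visible of it).
The state is a dict: "time": time; "qpos": joint angles; "joint_vel": joint speeds; "joint_efforts": joint torques, N m; "eef_pos": TCP position; "orientation": TCP orientation; "wrist_force": force on the tool from outside, world axes, zero at the start; "ft_torque": the same for the moment, N m; "grip_width": finger opening in m; "grasp_force": force on a finger pad.
Only numpy, scipy, OpenCV 4.12 (cv2) and the standard library are available. Lean on these libraries where they do the work, as an engineer would, in place of code of your own. Each camera call takes 0.05 s, during which the arm holds its last target. There are 200 camera calls.

## Working session

There is one attempt and no reset: what is moved stays moved. The work goes in short steps, Python scripts to look and compute and a shell command to move; the robot and the scene stay as the last step left them, time stands still between calls to the robot, and variables do not carry over. Pictures are saved under pics/ and viewed, at most 10 in all, crops included, and the job is handed in when it is done.

```bash
mkdir -p pics; ls; python3 - <<'E'
from bench import monitor, get_image, camera_params, env, finder
import cv2
s=monitor.sense();print(s)
for c in ("top","side"):
    im,d=get_image(c);cv2.imwrite(f"pics/{c}0.png",im);p=camera_params(c);print(c,p)
    for t in ("rack","rack_inlet","rack_outlet","fresh","finished","neighbour1","cradle","tray","bottle1"):
        print(t,[([round(v,3) for v in r["location"]],round(r["p"],2)) for r in finder.recognise(c,t)])
E
```

```text
pics
{'time': 0.0, 'qpos': array([-1.20891662,  0.32180202, -0.07008526,  1.4517011 ,  0.02257257,
        1.37077611, -0.05688097]), 'joint_vel': array([ 0.00019816,  0.00191061,  0.00036114, -0.00015706, -0.00033261,
        0.00035548,  0.00034389]), 'joint_efforts': array([ 4.93897860e-04, -4.93574059e+01, -3.81749142e-01, -3.14331400e+01,
        1.30869797e-02,  1.10386853e-02,  1.76028493e-05]), 'eef_pos': array([0.2213792 , 0.61056193, 0.23022401]), 'orientation': array([ 1.72992503e-01,  9.84922683e-01, -9.41190683e-04, -1.28786648e-04]), 'wrist_force': array([-0.25023563, -0.0645982 , -0.2468645 ]), 'ft_torque': array([-0.01755098, -0.05449794,  0.01749778]), 'grasp_force': 0.0, 'grip_width': 0.0854922850107833}
top {'K': array([[446.92004948,   0.        , 260.01182408],
       [  0.        , 446.92004948, 194.57680034],
       [  0.        ,   0.        ,   1.        ]]), 'world_to_cam': array([[ 0.00680382, -0.99985837,  0.01539327, -0.03307767],
       [ 0.99810887,  0.00773078,  0.06098299, -0.50738042],
       [-0.06109335,  0.01494925,  0.9980201 , -1.23217825],
    
[... 982 characters left out ...]
 [-0.23709505, -0.67930629,  0.69449903, -0.88073524],
       [ 0.        ,  0.        ,  0.        ,  1.        ]])}
rack [([0.564, -0.067, 0.019], 0.92)]
rack_inlet [([0.527, -0.036, 0.047], 0.7), ([0.567, -0.069, 0.021], 0.6)]
rack_outlet [([0.563, -0.073, 0.014], 0.75)]
fresh [([0.466, 0.322, 0.038], 0.8), ([0.342, 0.335, 0.021], 0.63)]
finished [([0.38, -0.158, 0.021], 0.85), ([0.38, -0.004, 0.024], 0.81), ([0.616, -0.053, 0.043], 0.46)]
neighbour1 [([0.527, -0.039, 0.047], 0.65), ([0.569, -0.044, 0.04], 0.58)]
cradle [([0.458, 0.307, 0.014], 0.65), ([0.617, -0.053, 0.045], 0.59)]
tray [([0.507, -0.384, 0.001], 0.74)]
bottle1 [([0.671, 0.29, 0.066], 0.89), ([0.669, -0.303, 0.08], 0.85)]
```

View pics/top0.png

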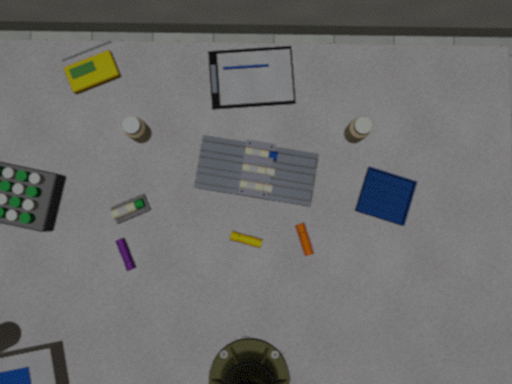

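View pics/side0.png

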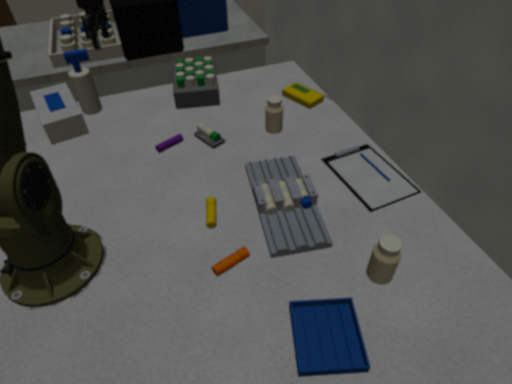

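The top view shows the green-capped vial in the grey cradle at (130,208), the purple look-alike at (125,254), and the rack at (257,171) with the blue cap sticking out on the far lane at (273,155). Yellow (246,240) and orange (304,239) are look-alikes, and the tray is at (386,196). The side view agrees: blue cap at (306,202), cradle at (208,135), tray at (328,336).

```bash
cat > h.py <<'E'
import numpy as np, cv2
from bench import monitor, get_image, camera_params, env, finder
def cloud(c):
    im,d=get_image(c);p=camera_params(c);K=p["K"];v,u=np.mgrid[:384,:512]
    P=np.stack([(u-K[0,2])/K[0,0]*d,-(v-K[1,2])/K[1,1]*d,-d],-1)
    T=np.linalg.inv(p["world_to_cam"]);W=P@T[:3,:3].T+T[:3,3];W[d==0]=np.nan
    return im,W
def rect(W,m):
    P=W[m]; r=cv2.minAreaRect((P[:,:2]*1000).astype(np.float32))
    return np.round(r[0],1),np.round(r[1],1),round(r[2],1),len(P),np.round(np.percentile(P[:,2],[5,50,95])*1000,1)
def comp(W,lo,hi,xr,yr):
    m=(W[...,2]>lo)&(W[...,2]<hi)&(W[...,0]>xr[0])&(W[...,0]<xr[1])&(W[...,1]>yr[0])&(W[...,1]<yr[1])
    return m
E
python3 - <<'E'
from h import *
for c in("top","side"):
    im,W=cloud(c);print(c)
    t=comp(W,-.05,.05,(.4,.8),(-.6,.6));print("table",np.nanmedian(W[200:230,200:230,2]) )
    hsv=cv2.cvtColor(im,cv2.COLOR_BGR2HSV);H,S,V=cv2.split(hsv)
    print("rack",rect(W,comp(W,.012,.08,(.46,.69),(-.21,.2))))
    print("block",rect(W,comp(W,.05,.08,(.46,.69),(-.21,.2))))
    print("tray",rect(W,(H>100)&(H<125)&(S>120)&comp(W,-.02,.05,(.4,.62),(-.5,-.28))))
    print("trayrim",rect(W,comp(W,.016,.05,(.4,.62),(-.5,-.28))))
    print("cradle+",rect(W,comp(W,.008,.08,(.4,.53),(.25,.4))))
    print("vial",rect(W,comp(W,.03,.08,(.4,.53),(.25,.4))))
    g=(H>45)&(H<85)&(S>90)&comp(W,.0,.08,(.4,.53),(.25,.4));print("cap",np.nanmean(W[g],0),g.sum())
    b=(H>100)&(H<130)&(S>110)&comp(W,.0,.08,(.5,.7),(-.2,.1));print("blue",np.nanmean(W[b],0),b.sum())
    if c=="top":
        cv2.imwrite("pics/c.png",np.hstack([cv2.resize(im[180:235,95:165],None,fx=5.45,fy=5.45,interpolation=2)[:299,:380],cv2.resize(im[130:210,190:325],None,fx=3,fy=3,interpolation=2)[:299][:, :405] if 0 else cv2.copyMakeBorder(cv2.resize(im[130:210,190:325],None,fx=3,fy=3,interpolation=2),0,59,0,0,0)]))
E
```

```text
top
table -0.0007546996415384033
rack (array([576.2, -19.7]), array([330.2, 152.5]), 81.3, 6379, array([16.1, 21.7, 57. ]))
block (array([575.9, -21.8]), array([ 84.3, 152.5]), 81.1, 1037, array([51.6, 55.8, 59.6]))
tray (array([ 506.7, -381.3]), array([138.6, 127.5]), 73.0, 2217, array([-0.1,  4.7, 22.4]))
trayrim (array([ 507.1, -383.5]), array([142.3, 130.7]), 72.8, 373, array([16.9, 22.9, 28.2]))
cradle+ (array([467.3, 329.6]), array([ 50.9, 100.5]), 23.5, 668, array([11. , 26.5, 43.7]))
vial (array([466.7, 330.6]), array([27.4, 90.4]), 22.1, 322, array([32.5, 39.4, 44.5]))
cap [0.47944395 0.30045337 0.03998092] 81
blue [ 0.61471491 -0.06425283  0.04584931] 54
side
table 0.001589257355946061
rack (array([575.4, -17.3]), array([333.7, 153.5]), 80.9, 5573, array([18.5, 22.8, 57.5]))
block (array([574.8, -21.5]), array([ 91.8, 153.7]), 81.6, 919, array([52.9, 56.9, 59. ]))
tray (array([ 505.2, -381.2]), array([140.1, 128.3]), 72.9, 4930, array([ 2.9,  5.7, 24.6]))
trayrim (array([ 506.4, -381.1]), array([141.2, 130.8]), 73.0, 946, array([17.1, 23.9, 26.3]))
cradle+ (array([464.8, 331.2]), array([ 50.7, 101.6]), 23.4, 401, array([11. , 25.7, 43. ]))
vial (array([465.1, 332.7]), array([28.3, 94. ]), 24.8, 175, array([31.4, 40. , 43.8]))
cap [0.4761235  0.29672689 0.03509346] 70
blue [ 0.61218577 -0.06748312  0.04218711] 108
```

View pics/c.png

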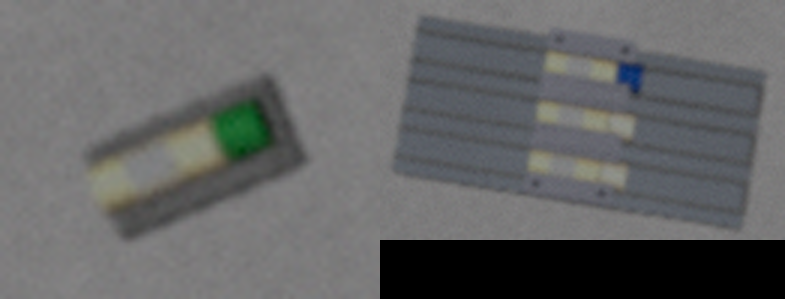

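The crop confirms it: the green-capped vial lies in the cradle, and the blue cap sticks out of the far lane (rack x = +46). Purple, yellow and orange are excluded by colour. Next, a helper that turns world targets into tool offsets.

```bash
cat > g.py <<'E'
import sys,numpy as np
from scipy.spatial.transform import Rotation as R
from bench import monitor
RC=np.array([.5758,-.0190]);RY=np.radians(-8.8)
def rk(x,y): c,s=np.cos(RY),np.sin(RY);return RC+np.array([c*x-s*y,s*x+c*y])/1000
def goto(x,y,z,yd):   # yd: world angle (deg) of tool y, tool down
    s=monitor.sense();r=R.from_quat(s["orientation"]);a=np.radians(yd)
    ty=np.array([np.cos(a),np.sin(a),0]);tz=np.array([0,0,-1.]);q=R.from_matrix(np.c_[np.cross(ty,tz),ty,tz])
    print("target",np.round([x,y,z],4),"offset_cm",np.round(r.inv().apply(np.array([x,y,z])-s["eef_pos"])*100,2),"rot",np.round((r.inv()*q).as_rotvec(),3),"t",round(s["time"],2))
E
python3 -c "
from g import *
goto(.4665,.331,.10,23.4);goto(.4665,.331,.021,23.4)"
```

```text
target [0.4665 0.331  0.1   ] offset_cm [-32.57 -17.99  13.14] rot [ 0.    -0.     0.815] t 1.1
target [0.4665 0.331  0.021 ] offset_cm [-32.57 -17.99  21.04] rot [ 0.    -0.     0.815] t 1.1
```

```bash
python3 -m pendant '{"offset":[[-32.6,-18,13.1],[-32.6,-18,13.1],[-32.6,-18,13.1],[-32.6,-18,13.1],[-32.6,-18,13.1],[-32.6,-18,13.1],[-32.6,-18,13.1],[-32.6,-18,13.1],[-32.6,-18,13.1],[-32.6,-18,13.1]],"delta_rot":[[0,0,0.815],[0,0,0.815],[0,0,0.815],[0,0,0.815],[0,0,0.815],[0,0,0.815],[0,0,0.815],[0,0,0.815],[0,0,0.815],[0,0,0.815]],"claw":[6,6,6,6,6,6,6,6,6,6]}'
python3 -c "
from g import *
goto(.4665,.331,.021,23.4)"
```

```text
time: 2.35
eef_pos: [0.4656, 0.3331, 0.101]
orientation: [0.548, 0.837, 0.001, -0.0]
wrist_force: [-0.2, 0.4, -0.5]
grip_width: 0.0601
grasp_force: 0.0
target [0.4665 0.331  0.021 ] offset_cm [-0.24 -0.01  8.  ] rot [ 0.001 -0.001  0.003] t 2.35
```

```bash
python3 -m pendant '{"offset":[[-0.2,0,4],[-0.2,0,7],[-0.2,0,8],[-0.2,0,8],[-0.2,0,8],[-0.2,0,8],[-0.2,0,8],[-0.2,0,8],[-0.2,0,8],[-0.2,0,8]],"delta_rot":[[0,0,0],[0,0,0],[0,0,0],[0,0,0],[0,0,0],[0,0,0],[0,0,0],[0,0,0],[0,0,0],[0,0,0]],"claw":[6,6,6,6,2,2,2,2,2,2]}'
```

```text
time: 3.6
eef_pos: [0.4684, 0.3298, 0.022]
orientation: [0.549, 0.836, 0.001, 0.0]
wrist_force: [-0.9, -0.2, 6.6]
grip_width: 0.0263
grasp_force: 59.1
```

```bash
python3 -m pendant '{"offset":[[0,0,-1.5],[0,0,-3],[0,0,-3]],"delta_rot":[[0,0,0],[0,0,0],[0,0,0]],"claw":[2,2,2]}'
python3 - <<'E'
from h import *
im,W=cloud("side");im2,W2=cloud("top")
a=cv2.resize(im[90:170,160:260],None,fx=4,fy=4,interpolation=2);b=cv2.resize(im2[170:250,80:180],None,fx=4,fy=4,interpolation=2)
cv2.imwrite("pics/lift.png",np.hstack([a,b]))
E
```

```text
time: 3.98
eef_pos: [0.4687, 0.3298, 0.0524]
orientation: [0.549, 0.836, 0.002, 0.001]
wrist_force: [-0.8, -0.0, -0.8]
grip_width: 0.0257
grasp_force: 59.0
```

View pics/lift.png

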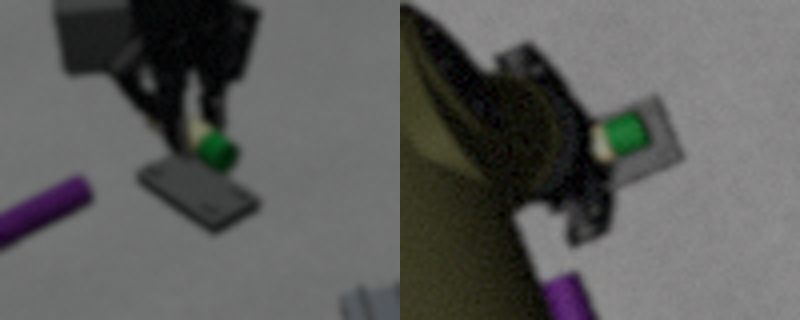

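The vial is lifted clear of the cradle: cap at (218,148) in the left crop and (627,132) in the right. Next I'll check its height and tilt in the grip.

```bash
cat > v.py <<'E'
from h import *
def cap(c="top",lo=45,hi=85,box=((.4,.8),(-.6,.5))):
    im,W=cloud(c);H,S,V=cv2.split(cv2.cvtColor(im,cv2.COLOR_BGR2HSV))
    g=((H>lo)&(H<hi)&(S>90)&comp(W,.0,.3,*box)).astype(np.uint8);g=cv2.erode(g,np.ones((2,2)))>0
    P=W[g];return np.round(np.mean(P,0)*1000,1),"zpct",np.round(np.percentile(P[:,2],[5,50,90,98])*1000,1),rect(W,g)
E
python3 - <<'E'
from v import *
print(cap());print(cap("side"))
from g import *
print(monitor.sense()["eef_pos"],monitor.sense()["grip_width"])
E
```

```text
(array([477.7, 298.9,  69.6]), 'zpct', array([63.1, 69.4, 72.9, 75.2]), (array([478.2, 298.5]), array([20. , 21.4]), 22.8, 63, array([63.1, 69.4, 73.8])))
(array([475.6, 294.9,  64. ]), 'zpct', array([52.6, 64.7, 69.9, 72.3]), (array([476. , 296.7]), array([20. , 19.7]), 16.1, 50, array([52.6, 64.7, 71. ])))
[0.46714837 0.32864404 0.04990566] 0.02571232179882206
```

```bash
python3 -c "
from g import *
p=rk(46,100)+[.0015,.0005]
goto(*p,.10,-8.8);goto(*p,.028,-8.8)"
```

```text
target [0.6381 0.0733 0.1   ] offset_cm [-30.22   5.55  -5.01] rot [-0.001  0.     0.562] t 4.17
target [0.6381 0.0733 0.028 ] offset_cm [-30.22   5.56   2.19] rot [-0.001  0.     0.562] t 4.17
```

```bash
python3 -m pendant '{"offset":[[-3,0.5,-5],[-9,1.6,-5],[-15,2.7,-5],[-20,3.7,-5],[-25,4.6,-5],[-30.2,5.55,-5],[-30.2,5.55,-5],[-30.2,5.55,-5],[-30.2,5.55,-5]],"delta_rot":[[0,0,0.1],[0,0,0.2],[0,0,0.3],[0,0,0.4],[0,0,0.5],[0,0,0.562],[0,0,0.562],[0,0,0.562],[0,0,0.562]],"claw":[2,2,2,2,2,2,2,2,2]}'
python3 -c "
from v import *
from g import *
print(cap())
c,s=np.cos(RY),np.sin(RY)
p=cap()[0][:2]/1000-RC;print('cap in rack',c*p[0]+s*p[1],-s*p[0]+c*p[1])
p=rk(46,100)+[.0015,.0005]
goto(*p,.028,-8.8)"
```

```text
time: 5.3
eef_pos: [0.6375, 0.0759, 0.0999]
orientation: [0.758, 0.652, -0.0, -0.001]
wrist_force: [-0.1, 0.2, -1.4]
grip_width: 0.0259
grasp_force: 59.3
(array([630.9,  39.6, 118.7]), 'zpct', array([115.1, 118.6, 122. , 124.2]), (array([630.3,  38.7]), array([ 8. , 17.9]), 89.6, 26, array([115.1, 118.6, 122.8])))
cap in rack 0.045486413811460465 0.0663397027320185
target [0.6381 0.0733 0.028 ] offset_cm [-0.23  0.07  7.22] rot [-0.001 -0.001  0.002] t 5.4
```

```bash
python3 -m pendant '{"offset":[[-0.1,0,3],[-0.1,0,5.5],[-0.1,0,6.6],[-0.1,0,7.2],[-0.1,0,7.2]],"delta_rot":[[0,0,0],[0,0,0],[0,0,0],[0,0,0],[0,0,0]],"claw":[2,2,2,2,2]}'
python3 -c "
from v import *
print(cap())"
```

```text
time: 6.02
eef_pos: [0.6384, 0.0732, 0.029]
orientation: [0.759, 0.651, 0.0, 0.0]
wrist_force: [-0.7, 1.0, 0.2]
grip_width: 0.026
grasp_force: 59.2
(array([631.9,  37.2,  47.6]), 'zpct', array([41.4, 48.2, 49.6, 53.3]), (array([631.5,  36.4]), array([ 8.3, 19.7]), 89.2, 26, array([41.4, 48.2, 51.4])))
```

```bash
python3 -m pendant '{"offset":[[0,0,0.15],[0,0,0.15],[0,0,0.15],[0,0,0.15],[0,0,0.15],[0,0,-2],[0,0,-6],[0,0,-6]],"delta_rot":[[0,0,0],[0,0,0],[0,0,0],[0,0,0],[0,0,0],[0,0,0],[0,0,0],[0,0,0]],"claw":[2,2,6,6,6,6,6,0]}'
python3 -c "
from v import *
from g import *
print(cap())
goto(*(rk(46,170)+[.0015,.0005]),.087,-8.8);goto(*(rk(46,170)+[.0015,.0005]),.030,-8.8);goto(*(rk(46,51)+[.0015,.0005]),.030,-8.8)"
```

```text
time: 7.08
eef_pos: [0.6415, 0.0728, 0.0937]
orientation: [0.759, 0.651, 0.004, 0.002]
wrist_force: [1.1, 0.9, 0.4]
grip_width: 0.0431
grasp_force: 0.0
(array([627.6,  39.7,  45.1]), 'zpct', array([37.3, 45.3, 49.4, 51.4]), (array([629.2,  39.6]), array([12.2, 21.1]), 79.5, 36, array([37.3, 45.3, 50.4])))
target [0.6488 0.1425 0.087 ] offset_cm [ 7.01 -0.2   0.47] rot [ 0.005 -0.002 -0.001] t 7.12
target [0.6488 0.1425 0.03  ] offset_cm [ 7.   -0.23  6.17] rot [ 0.005 -0.002 -0.001] t 7.12
target [0.6306 0.0249 0.03  ] offset_cm [-4.9  -0.22  6.14] rot [ 0.005 -0.002 -0.001] t 7.12
```

```bash
python3 -m pendant '{"offset":[[3.5,-0.1,0.4],[7,-0.1,0.4],[7,-0.1,0.4],[7,-0.1,3],[7,-0.1,6],[7,-0.1,6]],"delta_rot":[[0,0,0],[0,0,0],[0,0,0],[0,0,0],[0,0,0],[0,0,0]],"claw":[0,0,0,0,0,0]}'
python3 - <<'E'
from v import *
from g import *
im,W=cloud("side");cv2.imwrite("pics/push0.png",cv2.resize(im[100:270,200:370],None,fx=3.5,fy=3.5,interpolation=2))
for y in (140,60,51): goto(*(rk(46,y)+[.0015,.0005]),.030,-8.8)
E
```

```text
time: 7.88
eef_pos: [0.6452, 0.1404, 0.0255]
orientation: [0.76, 0.65, -0.003, -0.001]
wrist_force: [-0.9, -0.4, -0.3]
grip_width: -0.0
grasp_force: 0.0
target [0.6442 0.1128 0.03  ] offset_cm [-2.81  0.17 -0.25] rot [-0.002  0.002 -0.001] t 7.92
target [0.6319 0.0338 0.03  ] offset_cm [-10.81   0.18  -0.24] rot [-0.002  0.002 -0.001] t 7.92
target [0.6306 0.0249 0.03  ] offset_cm [-11.71   0.18  -0.24] rot [-0.002  0.002 -0.001] t 7.92
```

View pics/push0.png

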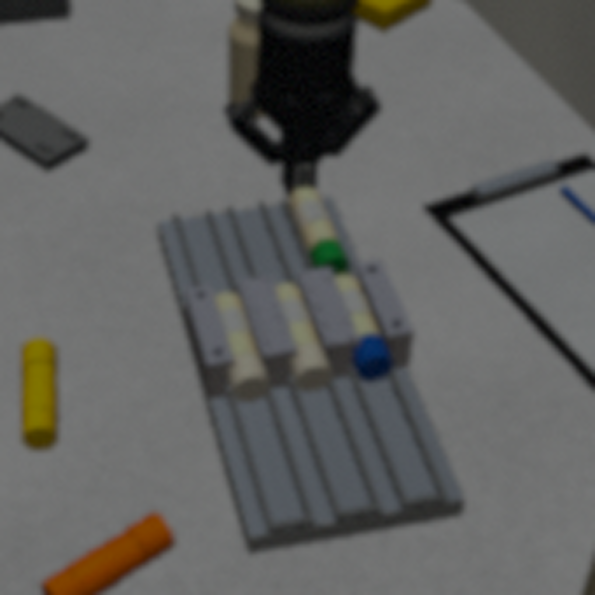

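The green vial lies in the right inlet channel (cap at (328,254)), lined up with the blue one (372,357), and the closed fingers are behind its tail at (300,180). Pushing.

```bash
python3 -m pendant '{"offset":[[-1,0.15,-0.25],[-2,0.15,-0.25],[-3,0.15,-0.25],[-4,0.15,-0.25],[-5,0.15,-0.25],[-6,0.15,-0.25],[-7,0.15,-0.25],[-8,0.15,-0.25],[-9,0.15,-0.25],[-9.6,0.15,-0.25],[-10,0.15,-0.25],[-10,0.15,-0.25]],"delta_rot":[[0,0,0],[0,0,0],[0,0,0],[0,0,0],[0,0,0],[0,0,0],[0,0,0],[0,0,0],[0,0,0],[0,0,0],[0,0,0],[0,0,0]],"claw":[0,0,0,0,0,0,0,0,0,0,0,0]}'
cat > b.py <<'E'
from v import *
from g import *
def rackxy(p): c,s=np.cos(RY),np.sin(RY);p=np.asarray(p)-RC;return np.round([1000*(c*p[0]+s*p[1]),1000*(-s*p[0]+c*p[1])],1)
def status(c="top"):
    im,W=cloud(c);H,S,V=cv2.split(cv2.cvtColor(im,cv2.COLOR_BGR2HSV))
    g=(H>100)&(H<130)&(S>110)&comp(W,.02,.08,(.5,.7),(-.25,.1));P=W[g]
    q=np.array([rackxy(p[:2]) for p in P]);print(c,"blue n",len(P),"mean",q.mean(0),"y range",np.percentile(q[:,1],[3,97]),"z",np.percentile(P[:,2],[50,90]))
E
python3 -c "
from b import *
status();status('side')
print('tcp',rackxy(monitor.sense()['eef_pos'][:2]))
for y in (55,51): goto(*(rk(46,y)+[.0015,.0005]),.030,-8.8)"
```

```text
time: 9.43
eef_pos: [0.6337, 0.0425, 0.0307]
orientation: [0.76, 0.65, -0.0, -0.0]
wrist_force: [0.8, 0.5, -0.1]
grip_width: -0.0002
grasp_force: 0.0
top blue n 65 mean [  43.67692308 -112.46307692] y range [-121.508 -103.392] z [0.0462872  0.04929826]
side blue n 119 mean [  41.82941176 -116.45546218] y range [-124.146 -102.924] z [0.04469288 0.04878809]
tcp [47.6 70. ]
target [0.6312 0.0288 0.03  ] offset_cm [-1.43 -0.02  0.06] rot [-0.001  0.    -0.   ] t 9.53
target [0.6306 0.0249 0.03  ] offset_cm [-1.83 -0.02  0.06] rot [-0.001  0.    -0.   ] t 9.53
```

```bash
python3 -m pendant '{"offset":[[-0.4,0,0],[-0.8,0,0],[-1.0,0,0],[-1.0,0,0]],"delta_rot":[[0,0,0],[0,0,0],[0,0,0],[0,0,0]],"claw":[0,0,0,0]}'
cat >> b.py <<'E'
def fresh(c="top"):
    im,W=cloud(c);H,S,V=cv2.split(cv2.cvtColor(im,cv2.COLOR_BGR2HSV))
    g=(H>45)&(H<85)&(S>90)&comp(W,.0,.08,(.5,.7),(-.25,.15));q=np.array([rackxy(p[:2]) for p in W[g]])
    if len(q): print(c,"green y",np.percentile(q[:,1],[3,50,97]),len(q))
    # body pixels in lane on inlet side, above block-free channel
    A=np.array(W[...,:2]);c0,s0=np.cos(RY),np.sin(RY);D=A-RC;X=1000*(c0*D[...,0]+s0*D[...,1]);Y=1000*(-s0*D[...,0]+c0*D[...,1])
    m=(abs(X-45)<8)&(Y>25)&(Y<150)&(W[...,2]>.03)&(W[...,2]<.055)&(V>60)
    if m.sum(): print(c,"body",np.percentile(Y[m],[50,97,100]),m.sum())
E
python3 -c "
from b import *
status();status('side');fresh();fresh('side')
print('tcp',rackxy(monitor.sense()['eef_pos'][:2]))
im,W=cloud('side');cv2.imwrite('pics/push1.png',cv2.resize(im[140:250,240:340],None,fx=5,fy=5,interpolation=2))"
```

```text
time: 10.02
eef_pos: [0.6324, 0.0326, 0.0309]
orientation: [0.76, 0.65, -0.0, 0.0]
wrist_force: [0.4, 0.0, -0.2]
grip_width: 0.0002
grasp_force: 0.0
top blue n 66 mean [  43.51363636 -122.96969697] y range [-132.24  -113.475] z [0.04531527 0.0490846 ]
side blue n 120 mean [  41.3775 -126.075 ] y range [-133.3   -113.542] z [0.04409183 0.04825139]
top green y [-41.272 -32.    -23.16 ] 45
side green y [-41.4   -33.35  -21.095] 52
side body [38.39968636 48.92647536 51.83894919] 33
tcp [48.1 60.2]
```

View pics/push1.png

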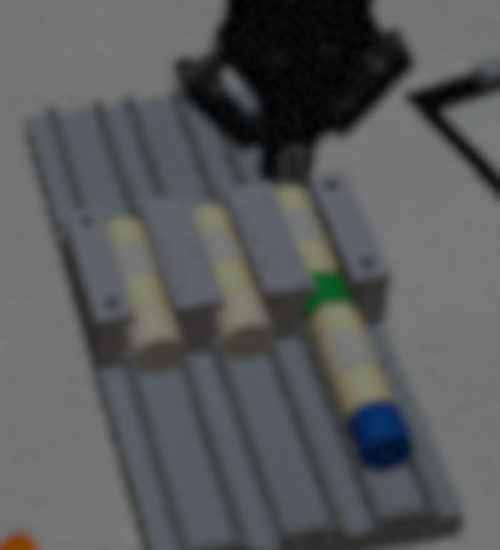

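The fresh vial is almost in: green cap at the slot's outlet end (330,292), blue vial out at (380,435). Before the last few mm I'll check the block faces directly.

```bash
python3 -c "
from b import *
for c in('top','side'):
    im,W=cloud(c);D=W[...,:2]-RC;c0,s0=np.cos(RY),np.sin(RY);X=1000*(c0*D[...,0]+s0*D[...,1]);Y=1000*(-s0*D[...,0]+c0*D[...,1])
    for a in(-70,-23,23,69):
        m=(abs(X-a)<7)&(W[...,2]>.045)&(W[...,2]<.075)&(abs(Y)<60);print(c,a,m.sum(),np.percentile(Y[m],[0,2,98,100]).round(1))
    m=(W[...,2]>.012)&(W[...,2]<.035)&(abs(X)<70)&(abs(Y)<180);print(np.percentile(Y[m],[.3,99.7]))
"
```

```text
top -70 102 [-40.2 -39.3  14.9  15.8]
top -23 111 [-40.5 -39.3  16.9  17.8]
top 23 121 [-40.2 -39.1  19.3  21. ]
top 69 118 [-40.6 -39.4  20.6  21.6]
[-165.24163647  163.71634632]
side -70 150 [-40.2 -39.8  40.5  43.4]
side -23 141 [-40.2 -38.9  40.7  42.8]
side 23 136 [-39.6 -38.3  39.4  40.1]
side 69 131 [-39.3 -39.   40.1  52. ]
[-164.13857919  164.89186712]
```

```bash
python3 -m pendant '{"offset":[[-0.25,0,0],[-0.45,0,0],[-0.45,0,0],[-0.45,0,0]],"delta_rot":[[0,0,0],[0,0,0],[0,0,0],[0,0,0]],"claw":[0,0,0,0]}'
python3 -c "
from b import *
status();status('side');fresh();fresh('side');fresh('side')
print('tcp',rackxy(monitor.sense()['eef_pos'][:2]))"
```

```text
time: 10.88
eef_pos: [0.6318, 0.0285, 0.0308]
orientation: [0.759, 0.651, -0.0, 0.0]
wrist_force: [0.0, -0.5, 1.0]
grip_width: -0.0001
grasp_force: 0.0
top blue n 65 mean [  42.83692308 -126.49076923] y range [-135.624 -117.752] z [0.04517343 0.04868271]
side blue n 126 mean [  41.38730159 -130.07698413] y range [-137.9  -116.75] z [0.04386692 0.04886545]
top green y [-45.788 -37.2   -26.865] 52
side green y [-45.3   -36.5   -25.224] 57
side body [37.91076587 47.08720672 47.62880562] 29
side green y [-46.26  -36.5   -24.044] 57
side body [36.39676225 46.75319023 49.00329895] 28
tcp [48.1 55.7]
```

```bash
python3 -m pendant '{"offset":[[1.5,0,0],[3,0,-2],[6,0,-7],[8,0,-10],[8,0,-10]],"delta_rot":[[0,0,0],[0,0,0],[0,0,0],[0,0,0],[0,0,0]],"claw":[0,0,0,0,4]}'
python3 -c "
from b import *
status();status('side');fresh();fresh('side');fresh('side')
for z in(.13,.029): goto(*(rk(46,-95)+[.0015,.0005]),z,-8.8)"
```

```text
time: 11.75
eef_pos: [0.6465, 0.1127, 0.1356]
orientation: [0.758, 0.653, 0.004, 0.001]
wrist_force: [0.3, 0.2, 0.0]
grip_width: 0.0173
grasp_force: 0.0
top blue n 65 mean [  42.92307692 -126.49538462] y range [-135.848 -117.412] z [0.04568567 0.04943066]
side blue n 125 mean [  41.3632 -130.0488] y range [-137.5   -117.016] z [0.04328658 0.04818989]
top green y [-46.    -37.4   -26.824] 53
top body [33.06063934 39.70076656 40.10365621] 30
side green y [-45.92  -36.05  -24.545] 56
side body [33.38290439 41.5118116  42.11711934] 22
side green y [-46.064 -36.7   -24.5  ] 57
side body [33.74382269 42.38476147 42.52361785] 23
target [ 0.6082 -0.1194  0.13  ] offset_cm [-22.89   0.04  -0.  ] rot [-0.002  0.001 -0.001] t 12.0
target [ 0.6082 -0.1194  0.029 ] offset_cm [-22.88   0.06  10.1 ] rot [-0.002  0.001 -0.001] t 12.0
```

```bash
python3 -m pendant '{"offset":[[-6,0,0],[-12,0,0],[-18,0,0],[-22.9,0,0],[-22.9,0,0],[-22.9,0,0],[-22.9,0,4],[-22.9,0,8],[-22.9,0,9.5],[-22.9,0,9.5]],"delta_rot":[[0,0,0],[0,0,0],[0,0,0],[0,0,0],[0,0,0],[0,0,0],[0,0,0],[0,0,0],[0,0,0],[0,0,0]],"claw":[5.5,5.5,5.5,5.5,5.5,5.5,5.5,5.5,5.5,5.5]}'
python3 -c "
from b import *
goto(*(rk(46,-95)+[.0015,.0005]),.0275,-8.8)"
```

```text
time: 13.25
eef_pos: [0.6085, -0.1173, 0.035]
orientation: [0.759, 0.651, -0.001, -0.001]
wrist_force: [1.0, 0.5, -0.1]
grip_width: 0.0548
grasp_force: 0.0
target [ 0.6082 -0.1194  0.0275] offset_cm [-0.21  0.    0.75] rot [-0.002 -0.     0.001] t 13.25
```

```bash
python3 -m pendant '{"offset":[[0,0,0.4],[0,0,0.7],[0,0,0.7],[0,0,0.7],[0,0,0.7],[0,0,0.7],[0,0,0.7],[0,0,-1],[0,0,-3],[0,0,-3]],"delta_rot":[[0,0,0],[0,0,0],[0,0,0],[0,0,0],[0,0,0],[0,0,0],[0,0,0],[0,0,0],[0,0,0],[0,0,0]],"claw":[5.5,5.5,2,2,2,2,2,2,2,2]}'
python3 -c "
from b import *
status('side');fresh('side')
im,W=cloud('side');cv2.imwrite('pics/lift2.png',cv2.resize(im[140:290,230:380],None,fx=3.5,fy=3.5,interpolation=2))
for z in(.12,.013): goto(.508,-.381,z,-17.1)"
```

```text
time: 14.5
eef_pos: [0.6112, -0.119, 0.0689]
orientation: [0.759, 0.651, 0.002, 0.002]
wrist_force: [0.9, 0.3, -0.5]
grip_width: 0.0257
grasp_force: 59.3
side blue n 39 mean [  46.57692308 -134.4974359 ] y range [-138.444 -120.034] z [0.07476928 0.07946261]
side green y [-63.559 -45.3   -41.071] 22
side body [40.60357646 41.99327918 42.09724836] 5
target [ 0.508 -0.381  0.12 ] offset_cm [-27.5   -5.94  -5.43] rot [ 0.    -0.     0.145] t 14.65
target [ 0.508 -0.381  0.013] offset_cm [-27.5   -5.94   5.27] rot [ 0.    -0.     0.145] t 14.65
```

View pics/lift2.png

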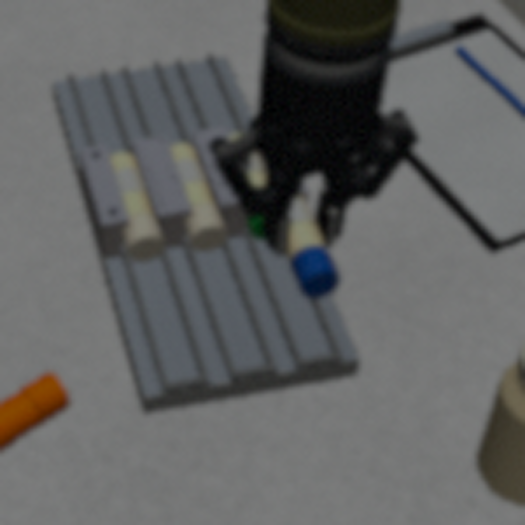

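The blue-capped vial is held clear of the channel (cap at (316,272)) and the green one stays in the bore. Now to the tray.

```bash
python3 -m pendant '{"offset":[[0,-2,-4],[-4,-5,-5.4],[-10,-6,-5.4],[-16,-6,-5.4],[-21,-6,-5.4],[-25,-6,-5.4],[-27.5,-6,-5.4],[-27.5,-6,-5.4],[-27.5,-6,-5.4]],"delta_rot":[[0,0,0.03],[0,0,0.06],[0,0,0.1],[0,0,0.145],[0,0,0.145],[0,0,0.145],[0,0,0.145],[0,0,0.145],[0,0,0.145]],"claw":[2,2,2,2,2,2,2,2,2]}'
python3 -c "
from b import *
goto(.508,-.381,.013,-17.1)"
```

```text
time: 15.78
eef_pos: [0.5078, -0.3795, 0.119]
orientation: [0.804, 0.594, 0.0, -0.001]
wrist_force: [-0.4, -0.4, -1.6]
grip_width: 0.0257
grasp_force: 59.4
target [ 0.508 -0.381  0.013] offset_cm [-0.15  0.08 10.6 ] rot [-0.001 -0.001  0.001] t 15.78
```

```bash
python3 -m pendant '{"offset":[[0,0.05,4],[0,0.05,8],[0,0.05,9.8],[0,0.05,10.3],[0,0.05,10.5],[0,0.05,10.5]],"delta_rot":[[0,0,0],[0,0,0],[0,0,0],[0,0,0],[0,0,0],[0,0,0]],"claw":[2,2,2,2,2,2]}'
python3 -c "
from v import *
print(cap('top',100,130,((.4,.62),(-.5,-.28))))
im,W=cloud('side');cv2.imwrite('pics/tray.png',cv2.resize(im[250:384,270:390],None,fx=4,fy=4,interpolation=2))"
```

```text
time: 16.52
eef_pos: [0.5082, -0.3807, 0.0161]
orientation: [0.804, 0.594, 0.001, -0.0]
wrist_force: [-3.5, 2.2, 2.5]
grip_width: 0.0257
grasp_force: 60.0
(array([ 518.2, -351.8,    9.8]), 'zpct', array([ 0.8,  5. , 23.2, 72.3]), (array([ 515. , -353.7]), array([ 80. , 126.6]), 73.9, 703, array([ 0.8,  5. , 25.5])))
```

View pics/tray.png

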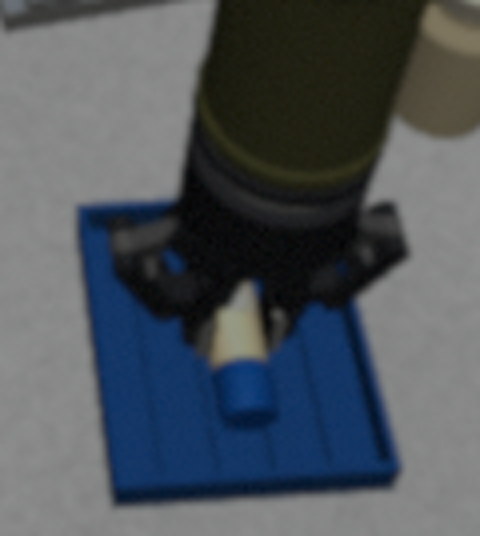

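The vial is between the two middle ribs (cap at (245,390)), and a few newtons at the wrist show it has touched down. Releasing.

```bash
python3 -m pendant '{"offset":[[0,0,0],[0,0,0],[0,0,0],[0,0,0],[0,0,-2],[0,0,-6],[0,0,-12],[0,0,-18],[0,0,-18]],"delta_rot":[[0,0,0],[0,0,0],[0,0,0],[0,0,0],[0,0,0],[0,0,0],[0,0,0],[0,0,0],[0,0,0]],"claw":[4,5,5,5,5,5,5,5,5]}'
python3 -m pendant '{"offset":[[-6,0,0],[-12,0,0],[-15,0,0],[-15,0,0],[-15,0,0]],"delta_rot":[[0,0,0],[0,0,0],[0,0,0],[0,0,0],[0,0,0]],"claw":[5,5,5,5,5]}'
python3 -c "
from b import *
fresh();fresh('side')
for c in('top','side'):
    im,W=cloud(c);print(rect(W,comp(W,.027,.06,(.45,.56),(-.435,-.33))))
    if c=='side': cv2.imwrite('pics/end.png',cv2.resize(im[140:384,230:400],None,fx=2.4,fy=2.4,interpolation=2))"
```

```text
time: 17.75
eef_pos: [0.5103, -0.3842, 0.2024]
orientation: [0.805, 0.594, 0.002, 0.006]
wrist_force: [-0.2, -0.6, -0.1]
grip_width: 0.0497
grasp_force: 0.0
time: 18.38
eef_pos: [0.4644, -0.5235, 0.1946]
orientation: [0.804, 0.594, 0.001, -0.0]
wrist_force: [0.1, 0.3, 0.2]
grip_width: 0.0497
grasp_force: 0.0
top green y [-46.605 -38.    -26.895] 54
top body [33.34369433 40.11625187 40.62302879] 31
side green y [-48.091 -44.2   -26.09 ] 104
side body [33.26428737 42.32153705 42.35765255] 22
(array([ 493.6, -382.9]), array([74.5, 87.4]), 5.0, 224, array([27.4, 30.4, 35. ]))
(array([ 508.8, -371.6]), array([72.7, 24.1]), 73.3, 375, array([27.9, 31.2, 34. ]))
```

View pics/end.png

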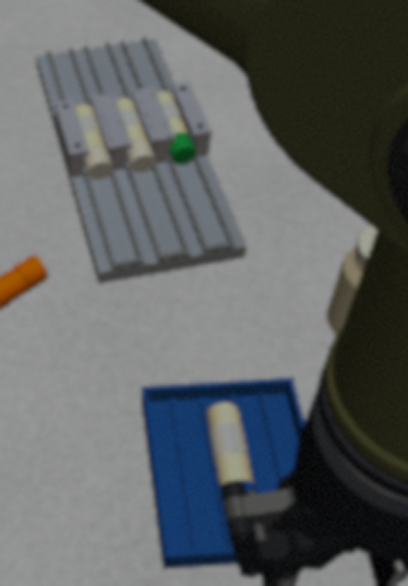

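The blue-capped vial lies flat between the tray ribs (228,445), the green one is flush in its bore (cap at (182,148)), and the white ones are in place. The gripper is well clear.

```bash
python3 -c "
from bench import env
print(env.sign_off())"
```

```text
the job is handed in; nothing more can be done
None
```

The job is handed in at about 19 s of the 64 s allowed. The green-capped vial sits flush with the inlet face to about 2 mm, the blue-capped vial lies flat in the tray, and I saw no shift in the white-capped vials or the bottles; sign-off returned no verdict.

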